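Dock the counting tray

ROBOT

A 6-joint arm with a two-finger parallel gripper is mounted at the origin on the work surface. World frame = base frame: x ahead of the robot, y to its left, z up, the work surface at z = 0. Lengths are in m, angles in rad, forces in N, time in s.
With the tool pointing down it reaches from about 0.2 to 0.875 m from the base axis. Payload 3.4 kg.
Tool frame: the origin (TCP) lies between the finger pads; the fingertips stand 25 mm ahead of it and the grasp point (between the pads) lies 6 mm ahead of it (r.nose_length is the z of the fingertips in the tool frame, in m); z points along the fingers, y is the line along which they close (so a half turn about z gives the same grasp; the last joint's range is limited). The gripper opens to 94 mm and grips with 3 to 60 N. Pads are 16 mm wide; open, the fingers measure 119 mm over their backs; the gripper's body (75 mm by 177 mm) begins 78 mm behind the grasp point.
Start: joints at [1.149, 0.276, 1.505, -0, 1.361, -0.121], TCP at [0.17, 0.549, 0.23] pointing down, gripper open.
Joint ranges: [-2.89, 2.89], [-0.75, 2.08], [0.22, 2.7], [-1.18, 4.32], [0.11, 2.71], [-2.7, 2.7]. Speed limits (rad/s): [2.57, 2.57, 3.14, 3.14, 3.14, 3.14].

INTERFACE

Orientations are given as a unit quaternion [w, x, y, z].
In Python, from plant import r, gripper_to, inverse_kinematics, vision, models, telemetry gives the robot as it stands. Calls block until the motion is done:
- r.move_to(position, orientation): joint-space move of the TCP to a pose.
- r.move_l(position, rot=None, vel=0.15, guard=None): straight line of the TCP; rot=None keeps the orientation; vel is the mean speed in m/s. With guard (N) it stops when the force on the tool has changed by that much, and returns True; else False.
- r.movej(angles): joint-space move.
- gripper_to(opening, f_grip=None): finger opening in m; f_grip is the grip in N (None keeps the last); returns when the fingers have stopped.
- r.hold(seconds).
- inverse_kinematics(position, orientation): joint angles nearest the present ones, or None.
- vision.snapshot(name): name is "scene" or "top" or "wrist"; returns the picture (480x640x3 uint8, red, green, blue); there is no depth.
- vision.get_calibration(name): a dict with "fx", "fy", "cx", "cy" (pixels), "position" and "orientation" of the camera in the world. Camera axes: x right, y down, z forward; pixel columns grow to the right and rows downward; lengths in m; the calibration is good to about 2 mm. A picture is of the moment at which its call begins: read the wrist's pose just before it. get_calibration takes no time and is no camera call; for the wrist camera it gives the pose at the moment of the call.
A pose or a line that the arm cannot do raises r.PlanningError and nothing moves.
- r.sign_off(): hands the job in; it is judged then, once.
Trained networks look in the newest picture that a camera, given by its name, has taken for a name from the list of things; names that differ only in an ending like _2 or _b are one class to them, and where a whole thing is asked for, a point or a joint stands for the part that bears it (a point fixed in the world has none). Each returns a list of dicts, best first, with "score" (0 to 1); they miss things now and then, are a little off and sometimes report something else, mostly with a low value. They report only what shows in the picture. A call takes as long as a camera call.
- models.boxes_of(thing, camera): "at" ([x, y, z] in m, in world coordinates, good to about 4 mm: the middle of the surface that is visible of it).
- models.regions_of(thing, camera): "pixels" (480x640 bool, what is visible of it).
- models.mark_of(thing, camera): "at" ([x, y, z] in m, in world coordinates, good to about 4 mm: a listed point, or the origin of a listed thing).
Readings, each from a call of its own:
- telemetry.current_t(): time.
- telemetry.current_joints(): joint angles.
- telemetry.current_dq(): joint speeds.
- telemetry.current_joint_efforts(): joint torques, N m.
- telemetry.current_ee_pos(): TCP position.
- telemetry.current_tool_rot(): TCP orientation.
- telemetry.current_wrist_force(): force on the tool from outside, world axes, zero at the start.
- telemetry.current_torque(): the same for the moment, N m.
- telemetry.current_opening(): finger opening in m.
- telemetry.current_finger_force(): force on a finger pad.
Only numpy, scipy, OpenCV 4.12 (cv2) and the standard library are available. Lean on these libraries where they do the work, as an engineer would, in place of code of your own. Each camera call takes 0.05 s, during which the arm holds its last target. There are 200 camera calls.

TASK

Dock the blue capsule-counting tray on its bracket: first slide the tray along until its round nose is fully home in the bracket's cup, then push near the tail to swing the tray about its nose until the knob on its side snaps through the roller catch and stays in, with the tray against the catch block and the sensing pin held in, and let go. The block's setting differs every time, so feel for it; press gently, with no more than about 8 N once the tray is up against the block or the cup, and leave the jar, the vial and the spatula alone.

Things in the scene. Friction and masses are not known exactly. Their poses are not given: they have to be found in the camera images.
- tray: Loose blue open counting tray, 0.2 to 0.4 kg, walls 26 mm tall, 4 thick. Origin: centre of its round nose (disc 28 mm across, 20 tall) at counter level; x runs to the tail, y to the side with the knob, z up. A neck 16 mm wide leads to the body, x = 45 to 245, y = -65 to +20 mm; its corner beside the neck at -y is cut off slantwise up to x = 84. Balance point near x = 145, y = -20.
- tail (a point): Point on the flat outside of the tray's tail wall (the end away from the nose): tray x = 245, y = -33, z = 13 mm. Pushing here towards the nose slides the tray lengthwise.
- push (a point): Point near the tail on the flat outside of the tray's long side away from the knob: tray x = 222, y = -65, z = 13 mm. Pushing here towards the fence swings the tray.
- tongue (a point): Centre of the knob on the tray's long side: an upright disc 14 mm across at tray x = 215, y = 38, z = 13 mm, on a stem 7 mm wide. Pushed between the rollers it meets resistance from 9 mm before home, peaking at some 4 to 9 N, that gives way in the last 3 mm; then the tray stops hard on the block. Let go earlier, it comes out again or the pin stays out.
- dock: Aluminium bracket fixed to the counter. Origin: where the nose's centre is when fully home, counter level; x runs along the bracket to the catch, y from the tray to the catch, z up. At the start the nose is 10 to 25 mm short of home and the tray is swung out by 0.2 to 0.4 rad, its tail to -y; when docked, its axes are parallel to the dock's within 0.1 rad.
- cup (a point): Centre of the cup that takes the nose, 15 mm above the dock's origin: a U 30 mm tall, open to dock +x, 31 mm wide inside, its bottom 14 mm behind this point, its cheeks flaring to a mouth 56 mm wide at x = 25 mm. The nose can turn in it. With the nose not home the knob misses the catch and runs into its block.
- bottle: Amber jar with cap, 54 mm across, about 95 mm tall, standing on the counter; origin under its centre. To be left alone.
- vial: Small amber vial with cap, 38 mm across, about 75 mm tall, standing; origin under its centre. To be left alone.
- spatula: Blue counting spatula 190 mm long, lying along its x axis; origin near its middle. To be left alone.
- pin (a joint): Sensing pin in the catch block (grey, 35 mm tall, dock x = 177 to 266, open to -y between 199 and 226): 0 = out, grows as the knob presses it, 0.003 to 0.005 m when the knob is home. In the opening at x = 215 are two upright 10 mm rollers 11 mm apart, sprung sideways. The block was clamped up to 18 mm either way (not measured) of: docked knob centre at dock y = 38 mm.

How it is judged:
By the outcome, as a careful person would: the job done as asked, in the order asked, and still so for the second after the job is handed in, with the robot touching nothing.
It also fails if it takes over 58 s, if anything falls off the work surface, if the arm or the gripper's body presses on something with over 40 N, if the wrist force passes 120 N, or if a joint passes its speed limit or range.

## Working session

There is one attempt and no reset: what is moved stays moved. The work goes in short steps, each a Python script; the robot and the scene stay as the last script left them, time stands still between calls to the robot, and variables do not carry over. Pictures are saved under pics/ and viewed, at most 10 in all, crops included, and the job is handed in when it is done.

```bash
mkdir -p pics; cat > look.py <<'E'
import cv2,sys
from plant import *
for c in sys.argv[2:]:
    cv2.imwrite(f"pics/{sys.argv[1]}_{c}.png",vision.snapshot(c)[:,:,::-1])
E
python3 look.py a top scene; python3 - <<'E'
from plant import *
import numpy as np
for c in ("top","scene"):
    vision.snapshot(c)
    print(c,vision.get_calibration(c)["position"])
    for t in ("tray","tail","push","tongue","dock","cup","bottle","vial","spatula"):
        print(t,[(np.round(d["at"],3).tolist(),round(d["score"],2)) for d in models.mark_of(t,c)[:2]])
print(telemetry.current_t())
E
```

```text
top [ 0.41349954 -0.01556966  1.2499666 ]
tray [([0.66, 0.104, 0.017], 0.18)]
tail [([0.542, -0.121, 0.011], 0.66)]
push [([0.515, -0.095, 0.015], 0.89)]
tongue [([0.618, -0.124, 0.013], 0.78)]
dock [([0.666, 0.102, 0.004], 0.84)]
cup [([0.662, 0.105, 0.018], 0.82)]
bottle [([0.499, -0.366, -0.001], 0.61)]
vial [([0.582, -0.33, -0.005], 0.68), ([0.615, -0.123, 0.012], 0.23)]
spatula [([0.493, 0.347, -0.001], 0.62), ([0.615, -0.122, 0.01], 0.33)]
scene [ 1.10510337 -0.35835526  0.6141538 ]
tray [([0.66, 0.092, 0.0], 0.82)]
tail [([0.538, -0.128, 0.008], 0.83)]
push [([0.523, -0.094, 0.013], 0.88)]
tongue [([0.621, -0.122, 0.011], 0.77)]
dock [([0.665, 0.108, -0.003], 0.86)]
cup [([0.66, 0.108, 0.017], 0.97)]
bottle [([0.5, -0.357, -0.003], 0.77)]
vial [([0.588, -0.328, -0.001], 0.85)]
spatula [([0.491, 0.349, 0.0], 0.71), ([0.522, -0.093, 0.015], 0.67)]
1.1
```

View pics/a_top.png

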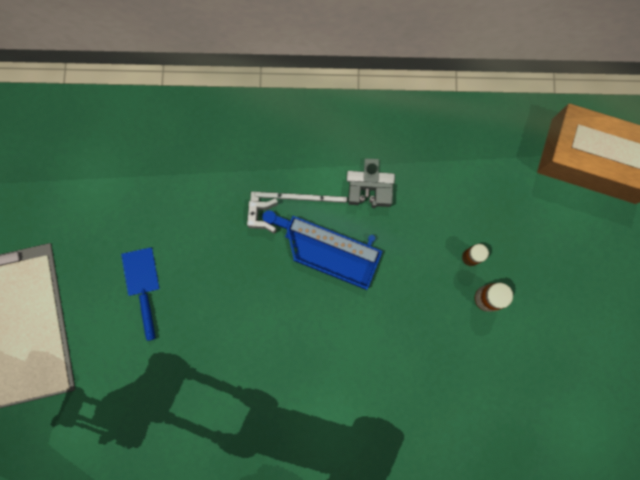

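View pics/a_scene.png

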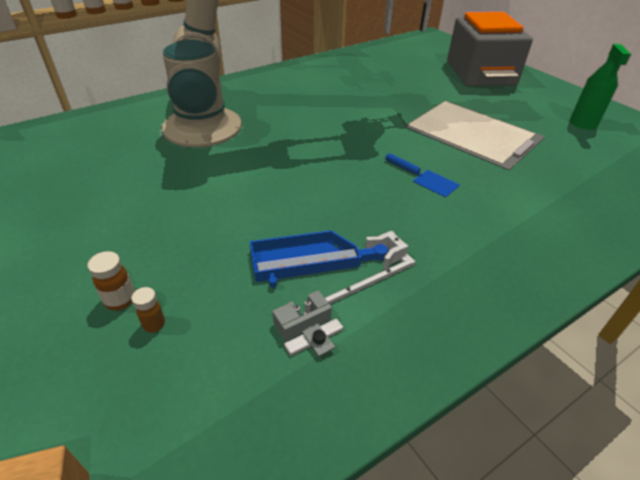

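The top view shows the tray nose at about (270,217), just short of the cup at (258,213). The tail is at (375,270) and the catch block at (371,190). The jar (497,297) and vial (478,254) are well clear of the tail. Next I'll refine the tray and dock poses from a zoomed crop and the region masks.

```bash
cat > geo.py <<'E'
import numpy as np, cv2
from plant import *
from scipy.spatial.transform import Rotation as R
def ray(c,px,z):
    k=vision.get_calibration(c);q=k["orientation"]
    M=R.from_quat([q[1],q[2],q[3],q[0]])
    px=np.atleast_2d(px).astype(float)
    d=M.apply(np.c_[(px[:,0]-k["cx"])/k["fx"],(px[:,1]-k["cy"])/k["fy"],np.ones(len(px))])
    p=np.array(k["position"]); return p+d*((z-p[2])/d[:,2])[:,None]
def fit(model,world):
    """2D rigid fit -> origin, yaw"""
    m=np.array(model)[:,:2];w=np.array(world)[:,:2]
    a=m-m.mean(0);b=w-w.mean(0)
    th=np.arctan2((a[:,0]*b[:,1]-a[:,1]*b[:,0]).sum(),(a*b).sum())
    c,s=np.cos(th),np.sin(th);Rm=np.array([[c,-s],[s,c]])
    return w.mean(0)-Rm@m.mean(0),th,np.abs(Rm@m.T+(w.mean(0)-Rm@m.mean(0))[:,None]-w.T).max()
E
python3 - <<'E'
from geo import *
im=vision.snapshot("top")
cv2.imwrite("pics/crop.png",cv2.resize(im[150:295,240:400],None,fx=4,fy=4,interpolation=cv2.INTER_CUBIC)[:,:,::-1])
acc={}
P={"tray":(0,0),"tail":(.245,-.033),"push":(.222,-.065),"tongue":(.215,.038)}
for i in range(3):
  for c in ("top","scene"):
    vision.snapshot(c)
    for t in list(P)+["cup","dock","pin"]:
        l=models.mark_of(t,c) if t!="pin" else models.boxes_of(t,c)
        if l and l[0]["score"]>.5: acc.setdefault(t,[]).append(l[0]["at"])
A={t:np.median(v,0) for t,v in acc.items()}
for t in A: print(t,np.round(A[t],4),len(acc[t]),np.round(np.std(acc[t],0),4))
k=[t for t in P if t in A]
print(fit([P[t] for t in k],[A[t] for t in k]))
print(telemetry.current_t(),telemetry.current_tool_rot(),telemetry.current_wrist_force())
E
```

```text
tray [0.6587 0.0925 0.0015] 5 [0.0012 0.0014 0.0012]
tail [ 0.5399 -0.1234  0.0124] 6 [0.0021 0.0034 0.0015]
push [ 0.5201 -0.0941  0.0149] 6 [0.0028 0.0016 0.001 ]
tongue [ 0.6166 -0.1215  0.0122] 5 [0.0496 0.1885 0.0045]
cup [0.6608 0.1056 0.0178] 6 [0.0016 0.0012 0.0027]
dock [6.619e-01 1.032e-01 3.000e-04] 6 [0.0012 0.0035 0.0029]
pin [ 0.5889 -0.0356  0.0018] 1 [0. 0. 0.]
(array([0.65843553, 0.0924217 ]), np.float64(-1.934018927494459), np.float64(0.0020994496031001425))
3.55 [2.61361073e-05 1.49824917e-01 9.88712542e-01 5.60869189e-05] [-0.05903049 -0.32197066 -0.1847011 ]
```

View pics/crop.png

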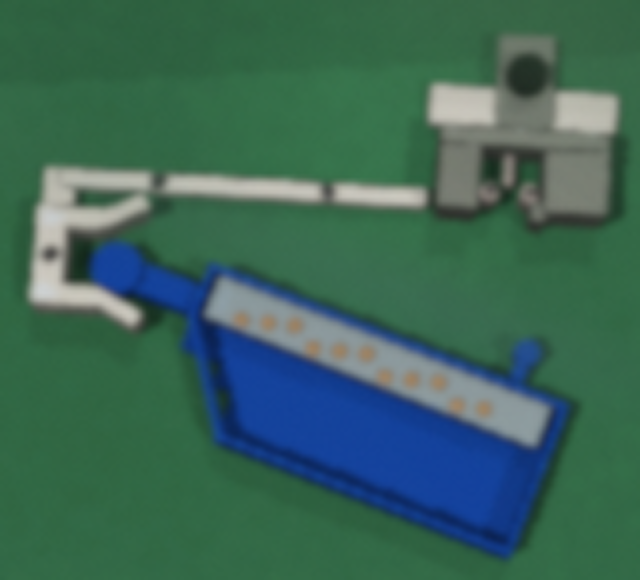

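Tray origin is (0.658, 0.092) with yaw -1.934. The dock yaw, from the rail line in the crop, is about -1.63 and the cup is at (0.661, 0.1045). The nose is therefore about 12 mm short and the tray is swung out by about 0.30 rad. I'll slide it first.

```bash
cat >> geo.py <<'E'
def quat(a):  # tool down, closing axis (tool y) at world angle a
    f=(a+np.pi/2)/2; return [0,np.cos(f),np.sin(f),0]
def rot2(t): return np.array([[np.cos(t),-np.sin(t)],[np.sin(t),np.cos(t)]])
F=lambda: np.array(telemetry.current_wrist_force())
Z=0.031
E
python3 - <<'E'
from geo import *
o=np.array([.6584,.0924]);th=-1.934
gripper_to(0.0)
p=o+rot2(th)@[.245+.0125+.015,-.020]
q=quat(th+np.pi)
r.move_to([*p,.12],q); r.move_l([*p,Z],vel=.12)
print(telemetry.current_t(),F())
f0=F()
d=np.array([.24,.97]); d/=np.linalg.norm(d)
hit=r.move_l([*(p+d*.045),Z],vel=.015,guard=4)
e=np.array(telemetry.current_ee_pos()[:2])
print(hit,telemetry.current_t(),np.linalg.norm(e-p),F()-f0)
r.hold(.3);print(F()-f0)
for i in range(2):
  for c in("top","scene"):
    vision.snapshot(c)
    for t in("tray","cup","push","tongue"): print(c,t,[(np.round(x["at"],4),round(x["score"],2)) for x in models.mark_of(t,c)[:1]])
im=vision.snapshot("top")
cv2.imwrite("pics/crop2.png",cv2.resize(im[150:295,240:400],None,fx=4,fy=4,interpolation=cv2.INTER_CUBIC)[:,:,::-1])
E
```

```text
8.6917 [0.49733866 0.81163775 0.57357923]
True 10.5667 0.029804526355495353 [-0.33489301 -1.20233798  0.06714131]
[-0.02360007 -0.89353279 -1.03284093]
top tray [(array([0.6633, 0.1043, 0.0023]), 0.98)]
top cup []
top push [(array([ 0.5224, -0.0783,  0.0156]), 0.79)]
top tongue []
scene tray [(array([0.664 , 0.1051, 0.0007]), 0.77)]
scene cup [(array([0.6638, 0.1106, 0.0154]), 0.64)]
scene push [(array([ 0.5248, -0.0812,  0.0154]), 0.81)]
scene tongue [(array([ 0.6241, -0.1096,  0.0097]), 0.59)]
top tray [(array([ 6.649e-01,  1.049e-01, -2.000e-04]), 0.96)]
top cup [(array([0.6634, 0.1049, 0.0205]), 0.79)]
top push [(array([ 0.5207, -0.081 ,  0.0156]), 0.9)]
top tongue [(array([ 0.497 ,  0.3491, -0.0034]), 0.51)]
scene tray [(array([6.644e-01, 1.062e-01, 5.000e-04]), 0.76)]
scene cup [(array([0.6589, 0.1092, 0.0148]), 0.84)]
scene push [(array([ 0.5279, -0.0791,  0.0159]), 0.81)]
scene tongue [(array([ 0.6226, -0.1093,  0.01  ]), 0.74)]
```

View pics/crop2.png

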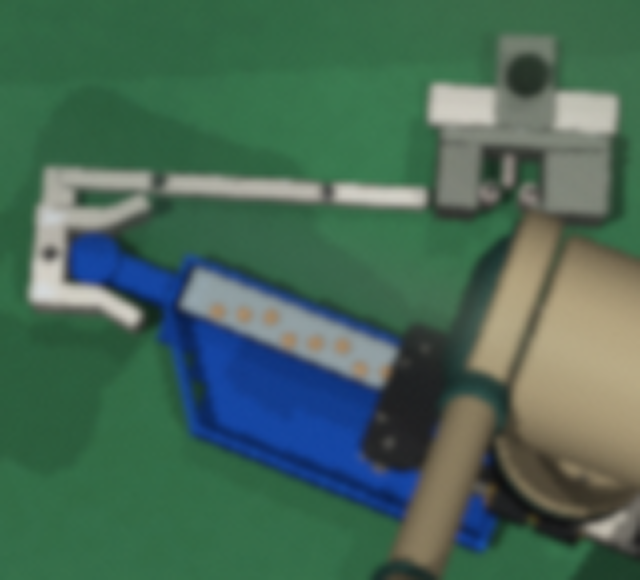

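The picture shows the nose at (93,258) in the crop, its left edge at the cup bottom (about 67–70), so it looks home. One more gentle press will check that.

```bash
python3 - <<'E'
from geo import *
E=lambda: np.array(telemetry.current_ee_pos()[:2])
d=np.array([.24,.97]); d/=np.linalg.norm(d)
for k in range(2):
    p=E(); f0=F()
    hit=r.move_l([*(p+d*.01),Z],vel=.008,guard=4)
    print(hit,np.linalg.norm(E()-p)*1e3,F()-f0,telemetry.current_t())
# back off, then over to the side
p=E(); r.move_l([*(p-d*.03),Z],vel=.1)
print(E(),F())
im=vision.snapshot("top")
for c in("top","scene"):
    vision.snapshot(c)
    for t in("tray","tail","push","tongue"): print(c,t,[(np.round(x["at"],4),round(x["score"],2)) for x in models.mark_of(t,c)[:1]])
print(telemetry.current_t())
E
```

```text
True 0.7256822304055331 [1.1579081  0.08988701 0.81542143] 12.3833
True 0.7396686422072163 [-1.59879395 -0.22047562 -0.81413163] 12.8167
[ 0.54090726 -0.15512252] [ 0.39585787 -0.12756195  0.27779563]
top tray [(array([6.642e-01, 1.071e-01, 6.000e-04]), 0.77)]
top tail [(array([ 0.5465, -0.1057,  0.0126]), 0.74)]
top push [(array([ 0.5199, -0.0764,  0.0151]), 0.8)]
top tongue [(array([ 0.623 , -0.1085,  0.0116]), 0.73)]
scene tray [(array([0.6622, 0.1063, 0.0038]), 0.62)]
scene tail [(array([ 0.5436, -0.1142,  0.0101]), 0.79)]
scene push [(array([ 0.5255, -0.0795,  0.0131]), 0.79)]
scene tongue [(array([ 0.6262, -0.1087,  0.0092]), 0.9)]
13.8167
```

The nose is home: more pressing moved the finger only about 0.7 mm each time. Now the swing about it.

```bash
cat > swing.py <<'E'
from geo import *
D=np.array([.663,.106]); TH0=-1.933
def pose(th,y=-.073): 
    x=.222-.003*(th-TH0)/.3
    return [*(D+rot2(th)@[x,y]),Z], quat(th+np.pi)
E
python3 - <<'E'
from swing import *
p=np.array(telemetry.current_ee_pos()); r.move_l([p[0],p[1],.09],vel=.2)
a,q=pose(TH0,-.105)
r.move_to([a[0],a[1],.09],q); r.move_l(a,vel=.12); r.hold(.2)
f0=np.mean([F() for _ in range(3)],0); np.save("f0.npy",f0)
print(telemetry.current_t(),f0)
a,q=pose(TH0,-.078); print("near",r.move_l(a,vel=.05,guard=4))
for th in np.arange(TH0,-1.775,.04):
    a,q=pose(th); h=r.move_l(a,q,vel=.04,guard=6)
    n=rot2(th)@[0,1]; print(round(th,3),h,np.round(-(F()-f0)[:2]@n,2),round(telemetry.current_t(),2))
    if h: break
im=vision.snapshot("top")
cv2.imwrite("pics/crop3.png",cv2.resize(im[150:295,240:400],None,fx=4,fy=4,interpolation=cv2.INTER_CUBIC)[:,:,::-1])
for c in("top","scene"):
    vision.snapshot(c)
    for t in("tray","push","tongue"): print(c,t,[(np.round(x["at"],4),round(x["score"],2)) for x in models.mark_of(t,c)[:1]])
E
```

```text
15.6 [ 0.20175962  0.91237776 -0.78422312]
near False
-1.933 False -0.65 16.57
-1.893 False 0.58 16.95
-1.853 False 0.15 17.33
-1.813 False -0.34 17.72
top tray [(array([0.6604, 0.1062, 0.0012]), 0.88)]
top push []
top tongue []
scene tray [(array([6.630e-01, 1.044e-01, 3.000e-04]), 0.64)]
scene push [(array([ 0.5521, -0.0964,  0.0157]), 0.76)]
scene tongue [(array([ 0.6541, -0.1135,  0.0095]), 0.72)]
```

View pics/crop3.png

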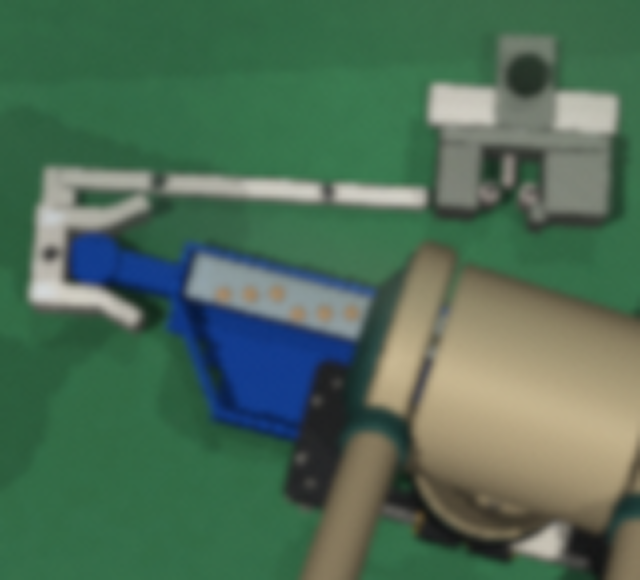

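The tray follows the finger: the nose is still home at (93,258) in the crop and the knob is moving up towards the opening at about (512,200). Now I'll feel through the catch in small steps.

```bash
cat > feel.py <<'E'
from swing import *
f0=np.load("f0.npy"); th=-1.813; peak=0; snapped=False; log=[]
step=.9e-3/.222
while th<-1.50:
    th+=step; a,q=pose(th); r.move_l(a,q,vel=.012)
    n=rot2(th)@[0,1]; v=[]
    for _ in range(4): v.append(-(F()-f0)[:2]@n); r.hold(.02)
    f=np.mean(v); log.append((round(th,3),round(f,1)))
    peak=max(peak,f)
    if peak>3.2 and f<.5*peak: snapped=True; step=.5e-3/.222
    if (snapped and f>4.5) or f>10.5 or telemetry.current_t()>45: break
print(log,snapped,peak,telemetry.current_t())
E
python3 feel.py
```

```text
[(-1.809, np.float64(-0.2)), (-1.805, np.float64(2.0)), (-1.801, np.float64(1.0)), (-1.797, np.float64(1.2)), (-1.793, np.float64(1.3)), (-1.789, np.float64(1.2)), (-1.785, np.float64(1.4)), (-1.781, np.float64(1.6)), (-1.777, np.float64(1.5)), (-1.772, np.float64(1.5)), (-1.768, np.float64(1.5)), (-1.764, np.float64(1.1)), (-1.76, np.float64(1.5)), (-1.756, np.float64(1.0)), (-1.752, np.float64(1.2)), (-1.748, np.float64(1.8)), (-1.744, np.float64(1.6)), (-1.74, np.float64(1.5)), (-1.736, np.float64(1.1)), (-1.732, np.float64(1.5)), (-1.728, np.float64(1.9)), (-1.724, np.float64(1.3)), (-1.72, np.float64(1.2)), (-1.716, np.float64(1.2)), (-1.712, np.float64(1.7)), (-1.708, np.float64(1.3)), (-1.704, np.float64(1.7)), (-1.699, np.float64(1.5)), (-1.695, np.float64(1.3)), (-1.691, np.float64(1.1)), (-1.687, np.float64(1.6)), (-1.683, np.float64(1.6)), (-1.679, np.float64(1.0)), (-1.675, np.float64(1.4)), (-1.671, np.float64(1.6)), (-1.667, np.float64(1.3)), (-1.663, np.float64(1.8)), (-1.659, np.float64(1.7)), (-1.655, np.float64(1.6)), (-1.651, np.float64(1.5)), (-1.647, np.float64(2.1)), (-1.643, np.float64(1.4)), (-1.639, np.float64(1.7)), (-1.635, np.float64(1.9)), (-1.631, np.float64(1.9)), (-1.627, np.float64(1.6)), (-1.622, np.float64(1.6)), (-1.618, np.float64(1.4)), (-1.614, np.float64(1.9)), (-1.61, np.float64(1.4)), (-1.606, np.float64(1.2)), (-1.602, np.float64(2.3)), (-1.598, np.float64(5.7)), (-1.594, np.float64(6.3)), (-1.59, np.float64(6.9)), (-1.586, np.float64(8.0)), (-1.582, np.float64(9.3)), (-1.578, np.float64(9.2)), (-1.574, np.float64(6.6)), (-1.57, np.float64(5.2)), (-1.566, np.float64(2.7)), (-1.563, np.float64(2.8)), (-1.561, np.float64(4.7))] True 9.344452265479516 38.1167
```

The force peaked at 9.3 N, including about 1.5 N of friction, then gave way to 2.7 N and rises again 8.8 mm past first contact. I'll confirm the hard stop with tiny steps, back off and check.

```bash
python3 - <<'E'
from swing import *
f0=np.load("f0.npy"); th=-1.561
for i in range(3):
    th+=.25e-3/.222; a,q=pose(th); r.move_l(a,q,vel=.01)
    n=rot2(th)@[0,1]; v=[]
    for _ in range(4): v.append(-(F()-f0)[:2]@n); r.hold(.02)
    print(round(np.mean(v),1))
    if np.mean(v)>6: break
a,q=pose(th,-.110); r.move_l(a,vel=.08)
r.move_l([a[0],a[1],.15],vel=.15)
r.move_l([a[0]-.14,a[1],.2],vel=.2)
im=vision.snapshot("top")
cv2.imwrite("pics/crop4.png",cv2.resize(im[150:295,240:400],None,fx=4,fy=4,interpolation=cv2.INTER_CUBIC)[:,:,::-1])
for c in("top","scene"):
    im=vision.snapshot(c)
    if c=="scene": cv2.imwrite("pics/crop5.png",cv2.resize(im[210:370,230:430],None,fx=3.5,fy=3.5,interpolation=cv2.INTER_CUBIC)[:,:,::-1])
    for t in("tray","tail","tongue","push"): print(c,t,[(np.round(x["at"],4),round(x["score"],2)) for x in models.mark_of(t,c)[:1]])
print(telemetry.current_t())
E
```

```text
5.1
5.5
6.1
top tray [(array([6.631e-01, 1.066e-01, 6.000e-04]), 0.96)]
top tail [(array([ 0.6325, -0.1383,  0.014 ]), 0.61)]
top tongue [(array([ 0.7037, -0.11  ,  0.0105]), 0.58)]
top push [(array([ 0.5986, -0.1186,  0.0154]), 0.72)]
scene tray [(array([0.6651, 0.103 , 0.0014]), 0.56)]
scene tail [(array([ 0.6302, -0.1445,  0.0107]), 0.91)]
scene tongue [(array([ 0.7092, -0.1077,  0.0109]), 0.82)]
scene push [(array([ 0.6033, -0.1215,  0.016 ]), 0.87)]
42.0583
```

View pics/crop4.png

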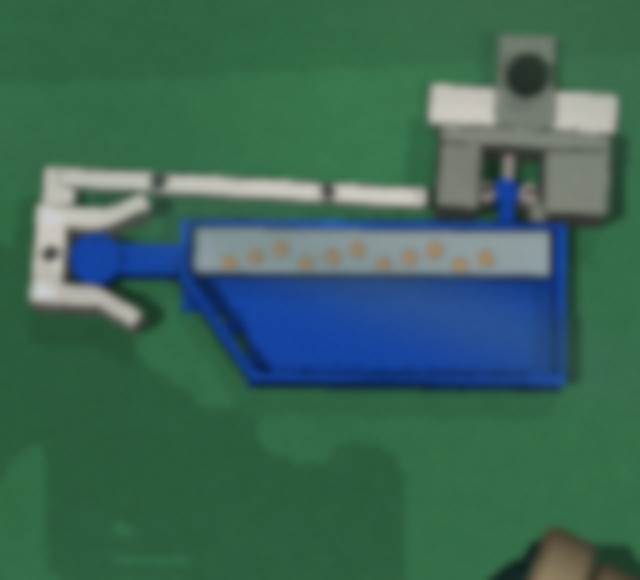

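View pics/crop5.png

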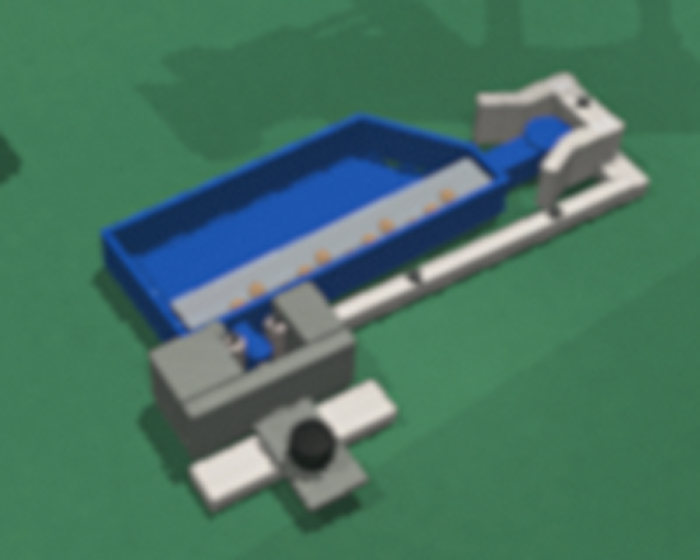

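The knob sits between and past the rollers (508,188), the tray is up against the block and the nose is in the cup at (95,258). There is time for one verifying press to see whether the stop is really hard.

```bash
python3 - <<'E'
from swing import *
th=-1.5577; a,q=pose(th,-.085); n=rot2(th)@[0,1]
r.move_l([a[0],a[1],.10],q,vel=.2); r.move_l(a,q,vel=.12); r.hold(.15)
f0=np.mean([F() for _ in range(3)],0)
t0=telemetry.current_t(); out=[]
a,q=pose(th,-.0748); r.move_l(a,q,vel=.03)
for y in np.arange(-.0742,-.0712,.0004):
    a,q=pose(th,y); r.move_l(a,q,vel=.012); v=[]
    for _ in range(4): v.append(-(F()-f0)[:2]@n); r.hold(.015)
    e=(np.array(telemetry.current_ee_pos()[:2])-D)@n
    out.append((round(y*1e3,1),round(e*1e3,2),round(np.mean(v),1)))
    if np.mean(v)>6.3 or telemetry.current_t()>53: break
print(out)
a,q=pose(th,-.115); r.move_l(a,q,vel=.08); r.move_l([a[0],a[1],.08],q,vel=.15)
print(telemetry.current_t())
im=vision.snapshot("top")
cv2.imwrite("pics/crop6.png",cv2.resize(im[150:295,240:400],None,fx=4,fy=4,interpolation=cv2.INTER_CUBIC)[:,:,::-1])
E
```

```text
[(np.float64(-74.2), np.float64(-74.25), np.float64(0.1)), (np.float64(-73.8), np.float64(-74.22), np.float64(1.6)), (np.float64(-73.4), np.float64(-74.17), np.float64(3.7)), (np.float64(-73.0), np.float64(-74.16), np.float64(5.0)), (np.float64(-72.6), np.float64(-74.15), np.float64(5.8)), (np.float64(-72.2), np.float64(-74.12), np.float64(6.4))]
47.6
```

The finger stays at -74.2 mm while the force rises from 0 to 6.4 N, so the tray is seated on a hard stop and stayed there after the first release. I'm handing it in.

```bash
python3 -c "
from plant import *
print(r.sign_off(),telemetry.current_t())"
```

```text
the job is handed in; nothing more can be done
the job is handed in; nothing more can be done
```

The tray is docked: nose home in the cup, knob snapped through the rollers, tray hard against the block; I had no direct pin reading, the push peaked at about 9.3 N going through the catch and stayed under 6.5 N against the block, the jar, vial and spatula were left alone, and I handed it in at about 48 s with the arm clear.

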